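# Load the contactor into the test fixture and shut the gate

## Task

Slide the black contactor across the fixture's base plate into line with the nest, push it in between the two rails until it bears on the sprung probes in the back stop, and then swing the gate fully shut across the mouth, so that it holds the contactor against the probes. Only push, and gently, with the fingertips or the outside of the fingers: the contactor must not be pinched, lifted or tipped, and the other things stay where they lie.

Things in the scene. Friction and masses are not known exactly. Their poses are not given: they have to be found in the camera images.
- contactor: black block, 70 mm (its x) x 60 mm (its y), 50 mm tall, two copper studs on top reaching 63 mm; about 0.4 kg, ordinary friction. Origin: centre of its underside. Starts on the plate's free part before the nest, 30 to 75 mm to the -y side of the nest's axis, turned up to 0.35 rad; its x axis shall end along the fixture's x.
- fixture: test fixture, fixed: aluminium base plate 260 (x) x 220 (y) x 12 mm, origin at the centre of its underside, x from the free loading area (-130 to 20 mm) to the nest. Nest axis y = +25 mm: two steel rails 66 mm apart, 28 mm above the plate, flared mouth from x = 27 mm (84 mm wide there); back stop, 42 mm above the plate, face at x = 95 mm.
- nest (a point): where the contactor's origin is when it touches the back stop: on the plate's top, on the nest's axis, fixture (60, 25, 12) mm; axes as the fixture's.
- gate_hinge (a point): the gate's upright hinge axis at the plate's top, fixture (16.5, 83, 12) mm, on a round post outside the left (+y) rail; post and bolt reach 40 mm above the plate. Axes as the fixture's.
- gate_knob (a point): centre of the upright black finger knob (16 mm thick) near the gate's free end, 90 mm from the hinge axis, 45 mm above the plate; its top is 53 mm above the plate.
- gate (a joint): swing gate, a steel bar 14 mm thick, 18 to 34 mm above the plate, reaching 98 mm from the hinge. 0 = shut, along the fixture's -y across the mouth; grows clockwise seen from above: pi/2 = along the fixture's -x, more = leaning out to +y; limit 2.6. Starts at 1.9 to 2.5. Stiff hinge (0.3 N m), stays where left. Shut, its face is 1.5 mm before a contactor that touches the stop.
- probe_left (a joint): sprung brass test probe in the back stop, 16 mm to the +y side of the nest's axis, 26 mm above the plate: 0 = free, 8 mm proud of the stop face; grows to 0.008 m when flush. 1.2 N at first touch, 2.4 N when flush; the two probes may push a contactor back by up to 8 mm when it is let go.
- probe_right (a joint): the same on the -y side.
- service_plug: brown service disconnect plug with a square loop, 50x62x70 mm, a bystander; origin at the centre of its underside.
- busbar_0: bent copper bus bar, 22x115x23 mm, a bystander; origin at the centre of its underside.
- busbar_1: bent copper bus bar, 22x115x23 mm, a bystander; origin at the centre of its underside.
- connector_half: connector half with two pins, 34x50x46 mm, a bystander; origin at the centre of its underside.
- fuse_link: grey ceramic fuse on brass feet, 30x110x30 mm, a bystander; origin at the centre of its underside.
Not all that is in view belongs to the job. Leave any pink or yellow look-alike of the contactor alone.

How it is judged:
By the outcome, as a careful person would: the job done as asked, in the order asked, and still so for the second after the job is handed in, with the robot touching nothing.
It also fails if it takes over 69 s, if anything falls off the work surface, if the arm or the gripper's body presses on something with over 40 N, if the wrist force passes 120 N, or if a joint passes its speed limit or range.

## Robot

A 6-joint arm with a two-finger parallel gripper is mounted at the origin on the work surface; the furniture and walls round the work are solid. World frame = base frame: x ahead of the robot, y to its left, z up, the work surface at z = 0. Lengths are in m, angles in rad, forces in N, time in s.
With the tool pointing down it reaches from about 0.325 to 0.775 m from the base axis. Payload 5.5 kg.
Tool frame: the origin (TCP) lies at the very end of the fingers, on their centre line; the grasp point (between the pads) lies 19 mm behind it; z points along the fingers, y is the line along which they close (so a half turn about z gives the same grasp; the last joint's range is limited). The gripper opens to 85 mm and grips with 20 to 120 N. Pads are 22 mm wide; open, the fingers measure 114 mm over their backs; the gripper's body (76 mm by 85 mm) begins 54 mm behind the grasp point. The pads swing forward as they close: fully open they stand 13 mm farther back than shut.
Start: joints at [1.285, 0.091, 1.231, -0, 1.82, -0.057], TCP at [0.136, 0.584, 0.231] pointing down, gripper open.
Joint ranges: [-2.87, 2.87], [-0.86, 2.18], [0.17, 2.46], [-1.51, 4.65], [0.06, 2.69], [-2.65, 2.65]. Speed limits (rad/s): [2.57, 2.57, 3.01, 3.14, 3.14, 3.14].

## Interface

Orientations are given as [roll, pitch, yaw] about the fixed x, y, z axes, in that order (R = Rz(yaw) Ry(pitch) Rx(roll)).
In Python, from plant import robot gives the robot as it stands. Calls block until the motion is done:
- robot.move_to(position, orientation): joint-space move of the TCP to a pose.
- robot.movel(position, frame=None, rate=0.15): straight line of the TCP; frame=None keeps the orientation; rate is the mean speed in m/s.
- robot.movej(angles): joint-space move.
- robot.gripper_to(opening): finger opening in m; the grip force is fixed at half the most; returns when the fingers have stopped.
- robot.wait(seconds).
- robot.inverse_kinematics(position, orientation): joint angles nearest the present ones, or None.
- robot.get_obs(): the state.
- robot.grab_frame(name): name is "scene" or "side" or "wrist"; returns (picture, depth): 480x640x3 uint8, blue, green, red; 480x640 float32, m along the optical axis (not along the pixel's ray), 0 where there is no reading.
- robot.camera_params(name): a dict with "K" (3x3 intrinsics, pixels), "k1" (the pictures are not rectified: a ray, as slopes to the right and down, at radius r is drawn at 1 + k1 r^2 times it, then the intrinsics apply), "rvec" (rotation vector, rad) and "tvec" (3), from world to camera coordinates, as OpenCV has them. Camera axes: x right, y down, z forward; pixel columns grow to the right and rows downward; lengths in m; the calibration is good to about 2 mm. A picture is of the moment at which its call begins: read the wrist's pose just before it. camera_params takes no time and is no camera call; for the wrist camera it gives the pose at the moment of the call.
A pose or a line that the arm cannot do raises robot.MotionError and nothing moves.
- robot.job_done(): hands the job in; it is judged then, once.
The state is a dict: "t": time; "joint_positions": joint angles; "dq": joint speeds; "joint_torque": joint torques, N m; "tool_pos": TCP position; "tool_rot": TCP orientation; "wrist_force": force on the tool from outside, world axes, zero at the start; "torque": the same for the moment, N m; "grip_width": finger opening in m; "grip_force": force on a finger pad.
Only numpy, scipy, OpenCV 4.12 (cv2) and the standard library are available. Lean on these libraries where they do the work, as an engineer would, in place of code of your own. Each camera call takes 0.05 s, during which the arm holds its last target. There are 200 camera calls.

## Working session

There is one attempt and no reset: what is moved stays moved. The work goes in short steps, each a Python script; the robot and the scene stay as the last script left them, time stands still between calls to the robot, and variables do not carry over. Pictures are saved under pics/ and viewed, at most 10 in all, crops included, and the job is handed in when it is done.

```bash
ls; mkdir -p pics
cat > h.py <<'E'
import numpy as np, cv2
from plant import robot
def cam(n):
    c=robot.camera_params(n); return {k:np.array(v,float) for k,v in c.items() if k in("K","k1","rvec","tvec")}
def ray(c,uv):
    uv=np.asarray(uv,float).reshape(-1,2)
    d=np.array([float(c["k1"]),0,0,0])
    n=cv2.undistortPoints(uv.reshape(-1,1,2),c["K"],d).reshape(-1,2)
    R=cv2.Rodrigues(c["rvec"])[0]
    return -R.T@c["tvec"].ravel(), np.c_[n,np.ones(len(n))]@R
def onplane(c,uv,z):
    o,d=ray(c,uv); return o+d*((z-o[2])/d[:,2])[:,None]
def proj(c,P):
    return cv2.projectPoints(np.asarray(P,float).reshape(-1,1,3),c["rvec"],c["tvec"],c["K"],np.array([float(c["k1"]),0,0,0]))[0].reshape(-1,2)
def cloud(c,depth):
    v,u=np.mgrid[0:480,0:640]; o,d=ray(c,np.c_[u.ravel(),v.ravel()])
    return (o+d*depth.reshape(-1,1)).reshape(480,640,3)
E
python3 - <<'E'
from h import *
for n in("scene","side"):
    im,d=robot.grab_frame(n); cv2.imwrite(f"pics/{n}0.png",im); np.savez(f"{n}0.npz",im=im,d=d)
    c=cam(n); print(n,ray(c,[320,240]))
print(robot.get_obs())
E
```

```text
pics
scene (array([-0.06454208,  0.39129178,  1.02173629]), array([[ 0.43508126, -0.43443748, -0.78868428]]))
side (array([0.22391024, 1.03700654, 0.61550415]), array([[ 0.19180944, -0.88696988, -0.42019453]]))
{'t': 0.1, 'joint_positions': array([ 1.28524903e+00,  9.18168028e-02,  1.23179775e+00,  5.65942270e-06,
        1.81982470e+00, -5.67337905e-02]), 'dq': array([ 1.82247932e-05, -3.32397211e-03, -1.91638862e-03,  5.85456518e-04,
       -2.94149308e-05,  9.07578551e-05]), 'joint_torque': array([ 1.95079760e-03, -4.60216463e+01, -4.19217038e+01, -8.86391581e-05,
        1.05832328e-02, -3.72856221e-06]), 'tool_pos': array([0.13603731, 0.58409959, 0.23022583]), 'tool_rot': array([-3.13974934e+00, -1.10186515e-04,  2.91278043e+00]), 'wrist_force': array([-0.1153759 ,  0.36360448, -0.13172626]), 'torque': array([-0.01371829,  0.04134465,  0.02162763]), 'grip_force': 0.0, 'grip_width': 0.08543246548029947}
```

View pics/scene0.png

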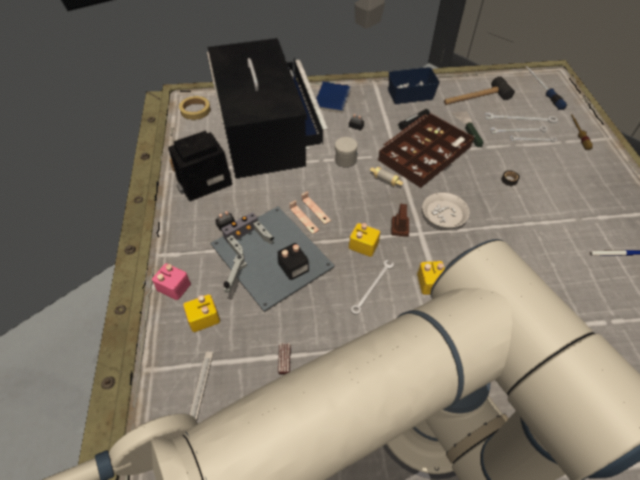

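View pics/side0.png

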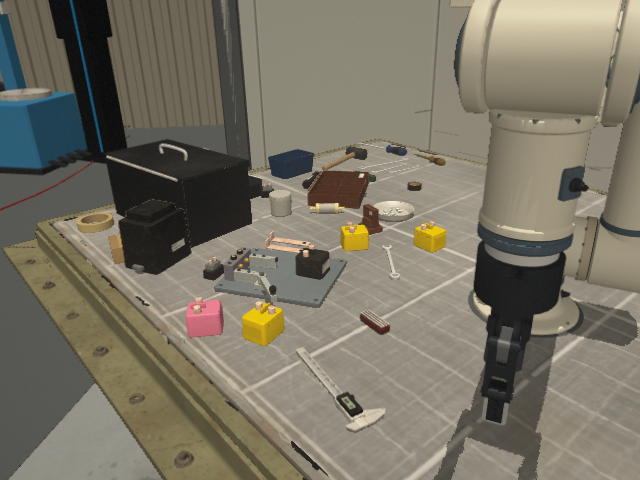

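The scene view shows the plate with corners near (212,244), (278,207), (332,266) and (265,305), and the contactor on it at (292,262). The nest is at upper left around (240,230), and the open gate runs from (240,258) to (230,288). The bus bars lie at (310,210), with a yellow look-alike at (202,312) and a pink one at (170,280).

Run:
```python
from h import *
np.set_printoptions(precision=4,suppress=True)
c=cam("scene"); z=np.load("scene0.npz"); 
P=onplane(c,[[212,244],[278,207],[332,266],[265,305]],.012); print(P)
print("contactor",onplane(c,[[292,255]],.062)); print("knob",onplane(c,[[229,285]],.06))
C=cloud(c,z["d"])
for n,(u,v) in dict(box=(250,60),blk=(195,145),yel=(202,305),pink=(170,275),bus=(303,217),plug=(400,215),conn=(225,215),plate=(265,280),tbl=(150+20,340)).items(): print(n,C[v,u])
# wrist camera offset
w=cam("wrist"); o,d=ray(w,[320,240]); print("wrist",o,d,w["K"][0,0]); print(robot.get_obs()["tool_pos"])
ctr=P.mean(0); print(ctr)
for yaw in np.arange(-3.14,3.14,.4):
    q=robot.inverse_kinematics([ctr[0],ctr[1],.33],[np.pi,0,yaw]); print(round(yaw,2),q)
```

```text
[[ 0.6848  0.0502  0.012 ]
 [ 0.6607 -0.1633  0.012 ]
 [ 0.4102 -0.1272  0.012 ]
 [ 0.4437  0.0714  0.012 ]]
contactor [[ 0.4801 -0.0541  0.062 ]]
knob [[0.5213 0.112  0.06  ]]
box [ 0.9961 -0.3703  0.2326]
blk [ 0.8908 -0.0767  0.1498]
yel [0.5253 0.189  0.0541]
pink [0.6488 0.1943 0.0532]
bus [ 0.5885 -0.1926  0.0045]
plug [ 0.3726 -0.3444  0.0682]
conn [ 0.7237 -0.0278  0.0349]
plate [0.4986 0.0243 0.0122]
tbl [ 0.5345  0.2864 -0.0009]
wrist [0.0583 0.603  0.3725] [[ 0.3083 -0.0652 -0.9491]] 398.9298273801521
[0.136  0.5841 0.2302]
[ 0.5498 -0.0422  0.012 ]
-3.14 [-0.1383  0.0036  1.1442  0.      1.9938 -1.7107]
-2.74 [-0.1383  0.0036  1.1442  0.      1.9938 -2.1107]
-2.34 [-0.1383  0.0036  1.1442  0.      1.9938 -2.5107]
-1.94 None
-1.54 None
-1.14 [-0.1383  0.0036  1.1442 -0.      1.9938  2.5725]
-0.74 [-0.1383  0.0036  1.1442 -0.      1.9938  2.1725]
-0.34 [-0.1383  0.0036  1.1442 -0.      1.9938  1.7725]
0.06 [-0.1383  0.0036  1.1442 -0.      1.9938  1.3725]
0.46 [-0.1383  0.0036  1.1442 -0.      1.9938  0.9725]
0.86 [-0.1383  0.0036  1.1442 -0.      1.9938  0.5725]
1.26 [-0.1383  0.0036  1.1442 -0.      1.9938  0.1725]
1.66 [-0.1383  0.0036  1.1442  0.      1.9938 -0.2275]
2.06 [-0.1383  0.0036  1.1442  0.      1.9938 -0.6275]
2.46 [-0.1383  0.0036  1.1442  0.      1.9938 -1.0275]
2.86 [-0.1383  0.0036  1.1442  0.      1.9938 -1.4275]
```

Run:
```python
from h import *
np.set_printoptions(precision=4,suppress=True)
robot.move_to([.47,-.02,.31],[np.pi,0,np.pi-.115]); 
c=robot.camera_params("wrist"); im,d=robot.grab_frame("wrist")
c={k:np.array(v,float) for k,v in c.items() if k in("K","k1","rvec","tvec")}
np.savez("w0.npz",im=im,d=d,**c); cv2.imwrite("pics/w0.png",im); o=robot.get_obs();print(o["t"],o["joint_positions"])
```

```text
2.6167 [-0.1136 -0.223   1.3907  0.0002  1.9742 -1.5705]
```

View pics/w0.png

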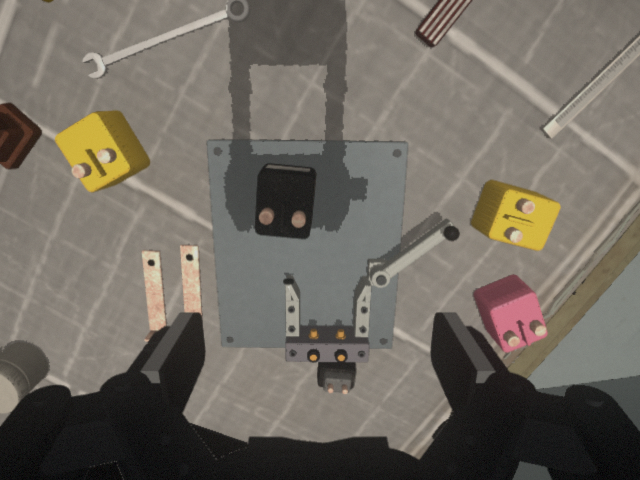

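The wrist view shows the plate corners at about (207,141), (408,142), (393,348) and (222,348). The contactor top is near (287,205), the gate hinge at (380,277), the knob at (452,233), and the back stop around (327,345). I'll measure these next.

```bash
cat >> h.py <<'E'
def rect(xy):
    (cx,cy),(w,h),a=cv2.minAreaRect(np.asarray(xy,np.float32)); return np.array([cx,cy]),w,h,np.deg2rad(a)
def blob(m,near):
    n,l,s,ce=cv2.connectedComponentsWithStats(m.astype(np.uint8)); ok=[i for i in range(1,n) if s[i,4]>60]
    i=min(ok,key=lambda i:np.hypot(*(ce[i]-near))); return l==i,ce[i]
def wsnap(name):
    c=cam("wrist"); im,d=robot.grab_frame("wrist"); cv2.imwrite(f"pics/{name}.png",im); np.savez(name+".npz",im=im,d=d,**c); return c,im,d
E
python3 - <<'E'
from h import *
np.set_printoptions(precision=4,suppress=True)
z=np.load("w0.npz"); c={k:z[k] for k in("K","k1","rvec","tvec")}; im=z["im"];C=cloud(c,z["d"])
print("cam",ray(c,[320,240])[0])
for n,(u,v) in dict(plate=(300,270),plate2=(240,160),table=(180,200),stop=(350,345),ctop=(287,192),gate=(415,256),bolt=(380,277),knob=(452,233),rail=(362,310)).items(): print(n,im[v,u],C[v,u])
hsv=cv2.cvtColor(im,cv2.COLOR_BGR2HSV)
print(hsv[270,300],hsv[170,180],hsv[200,240])
# plate by z-depth: pixels between table and plate
P=onplane(c,[[207,141],[408,142],[393,348],[222,348]],.012); print(P)
e=lambda a,b:np.arctan2(*(P[b]-P[a])[[1,0]])
print("yaws",e(0,3),e(1,2),e(0,1)-np.pi/2,e(3,2)-np.pi/2, [np.linalg.norm(P[i]-P[i-1]) for i in range(4)])
dark=im.max(2)<45
m,ce=blob(dark,(287,195)); print(ce,m.sum()); T=C[m]; print(np.percentile(T[:,2],[1,10,50,90,99]))
E
```

```text
cam [ 0.3908 -0.0098  0.4521]
plate [121 125 121] [ 0.5709 -0.0504  0.0124]
plate2 [74 77 75] [ 0.4346 -0.0992  0.0126]
table [115 125 132] [ 0.4731 -0.1795 -0.0002]
stop [114 114 121] [ 0.6546 -0.0011  0.0526]
ctop [32 33 34] [ 0.4663 -0.0481  0.0619]
gate [161 173 177] [0.5557 0.0797 0.0448]
bolt [79 83 84] [0.5729 0.039  0.0522]
knob [58 60 64] [0.527  0.1144 0.0644]
rail [72 74 75] [0.6162 0.0169 0.0425]
[ 60   8 125] [ 17  33 138] [50 10 75]
[[ 0.4102 -0.1315  0.012 ]
 [ 0.4361  0.0846  0.012 ]
 [ 0.6925  0.0544  0.012 ]
 [ 0.6675 -0.1641  0.012 ]]
yaws -0.12578199205677887 -0.11724622819053324 -0.11932260624694924 -0.11386128918652583 [np.float64(0.25935501115484255), np.float64(0.21769274365924782), np.float64(0.2581491795161938), np.float64(0.2199073004624081)]
[284.885  199.8208] 3236
[0.0367 0.0599 0.0615 0.0628 0.0732]
```

```bash
cat >> h.py <<'E'
YAW=-.119; CTR=np.array([.5516,-.0392])
def Rf(y=None): 
    y=YAW if y is None else y; return np.array([[np.cos(y),-np.sin(y)],[np.sin(y),np.cos(y)]])
def w2f(p): return (np.asarray(p)[...,:2]-CTR)@Rf()
def f2w(p): return np.asarray(p)@Rf().T+CTR
def contactor(c,im,d,guess_f):
    C=cloud(c,d); F=w2f(C); 
    m=(C[...,2]>.057)&(C[...,2]<.067)&(im.max(2)<75)&(np.hypot(*(F-guess_f).transpose(2,0,1))<.055)
    m=cv2.morphologyEx(m.astype(np.uint8),cv2.MORPH_OPEN,np.ones((3,3)))
    k=max(cv2.findContours(m,0,1)[0],key=cv2.contourArea).reshape(-1,2)
    X=w2f(onplane(c,k,.062)[:,:2]); ce,w,h,a=rect(X)
    if w<h: a+=np.pi/2; w,h=h,w
    a=(a+np.pi/2)%np.pi-np.pi/2
    return ce*1000,w*1000,h*1000,a
E
python3 - <<'E'
from h import *
np.set_printoptions(precision=4,suppress=True)
z=np.load("w0.npz"); c={k:z[k] for k in("K","k1","rvec","tvec")}; im=z["im"];C=cloud(c,z["d"])
print(contactor(c,im,z["d"],np.array([-.07,-.02])))
F=w2f(C)*1000; H=C[...,2]*1000
for n,(x0,x1,y0,y1,h0,h1) in dict(railR=(45,90,-25,5,37,43),railL=(45,90,45,75,37,43),stop=(85,125,-25,75,51,57)).items():
    m=(F[...,0]>x0)&(F[...,0]<x1)&(F[...,1]>y0)&(F[...,1]<y1)&(H>h0)&(H<h1); Q=F[m]
    print(n,m.sum(),np.percentile(Q,[2,50,98],axis=0).round(1).tolist())
    for lo in range(45,90,15):
        q=Q[(Q[:,0]>lo)&(Q[:,0]<lo+15)]
        if len(q)>5: print(lo,np.percentile(q[:,1],[3,97]))
dk=(im.max(2)<80)&(H>57)&(H<70)
m,ce=blob(dk,(452,233)); K=onplane(c,[ce],.065)[0]; print("knob",ce,K,w2f(K)*1000)
b=(H>49)&(H<56)&(np.hypot(F[...,0]-16.5,F[...,1]-83)<15); Q=F[b]; print("bolt",b.sum(),Q.mean(0))
g=(H>43.5)&(H<48)&(F[...,1]>88)&(F[...,0]<20)&(F[...,1]<170); Q=F[g]; vx=cv2.fitLine(Q.astype(np.float32),2,0,.01,.01).ravel(); print(vx)
hin=np.array([16.5,83]); dd=w2f(K)*1000-hin; print(np.hypot(*dd),"theta",np.arctan2(-dd[0],-dd[1]))
E
```

```text
(array([-70.227 , -22.4151]), 66.16796553134918, 56.60639703273773, np.float64(-0.0911922283626021))
railR 445 [[46.1, -24.6], [67.6, -17.2], [89.2, -10.2]]
45 [-24.2379 -10.3815]
60 [-24.5452 -10.5246]
75 [-24.8176   3.438 ]
railL 465 [[46.1, 56.7], [67.0, 64.5], [89.1, 72.2]]
45 [56.8317 71.9052]
60 [57.0999 72.2453]
75 [56.7239 72.0344]
stop 1376 [[94.3, -23.2], [104.2, 23.4], [119.6, 70.7]]
knob [451.4494 233.2911] [0.527  0.1136 0.065 ] [-42.5531 148.8052]
bolt 74 [15.9143 81.701 ]
[  0.6615  -0.7499 -15.0285 119.5109]
88.41715159339435 theta 2.4102194005782316
```

```bash
cat >> h.py <<'E'
CTR=CTR+Rf()@np.array([-.0005,-.0014])
def at(x,y,z): return [*f2w(np.array([x,y])/1000),z]
def st(s=""): 
    o=robot.get_obs(); print(s,"t",round(o["t"],2),"f",w2f(o["tool_pos"])*1000,"z",o["tool_pos"][2],"F",np.r_[o["wrist_force"][:2]@Rf(),o["wrist_force"][2]].round(1),"w",round(o["grip_width"],4))
np.set_printoptions(precision=4,suppress=True)
E
python3 - <<'E'
from h import *
robot.gripper_to(.03)
robot.move_to(at(-69,-85,.10),[np.pi,0,YAW+np.pi/2]); st()
robot.movel(at(-69,-85,.020),rate=.12); st("down")
for y in(-60,-40,-28,-17): robot.movel(at(-69,y,.020),rate=.05); st(y)
c,im,d=wsnap("w1")
print(contactor(c,im,d,np.array([-.07,.023])))
E
```

```text
t 4.44 f [-68.5603 -84.9238] z 0.10081729302209713 F [-0.1 -0.1  0.1] w 0.03
down t 5.26 f [-68.3967 -85.061 ] z 0.02091475763461643 F [-0.2  0.1 -0.3] w 0.03
-60 t 5.91 f [-69.1491 -59.5334] z 0.01993470335378633 F [-0.5 -0.6  0.4] w 0.0299
-40 t 6.46 f [-69.0698 -39.3359] z 0.019932574942915292 F [-0.3  0.  -0.9] w 0.0298
-28 t 6.85 f [-69.0019 -27.3888] z 0.020018008805013577 F [ 1.6 -0.3 -0.6] w 0.0301
-17 t 7.22 f [-69.0228 -16.3627] z 0.020003515826032953 F [0.5 0.4 0.1] w 0.03
(array([-71.1916,  16.6395]), 75.40103048086166, 64.61398303508759, np.float64(1.5696315932921507))
```

View pics/w1.png

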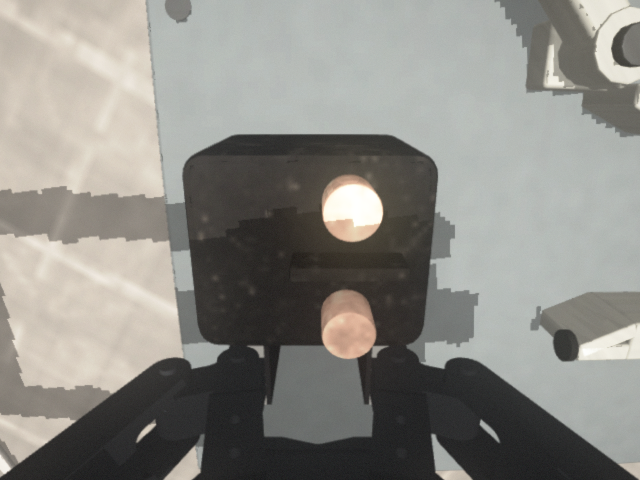

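The contactor lies flat against both fingertips. Its top face runs from about (185,157) and (437,157) to (204,343) and (422,343).

Run:
```python
from h import *
z=np.load("w1.npz"); c={k:z[k] for k in("K","k1","rvec","tvec")}
X=w2f(onplane(c,[[185,160],[437,160],[204,340],[423,340]],.062))*1000; print(X, X.mean(0))
C=cloud(c,z["d"]); print(C[250,240]);
```

```text
[[-102.3857   51.9169]
 [ -39.2664   51.9677]
 [-102.1442    0.162 ]
 [ -38.4429    0.2722]] [-70.5598  26.0797]
[ 0.4648 -0.0023  0.0612]
```

Run:
```python
from h import *
robot.movel(at(-69,-35,.020),rate=.1); robot.movel(at(-75,-50,.13),rate=.2)
robot.gripper_to(.02)
robot.move_to(at(-138,25,.13),[np.pi,0,YAW+np.pi]); robot.movel(at(-138,25,.020),rate=.15); st("down")
for x in(-110,-80,-50,-25): robot.movel(at(x,25,.020),rate=.06); st(x)
c,im,d=wsnap("w2"); st()
```

```text
down t 10.72 f [-137.383    24.9827] z 0.02093344551602987 F [-0.6 -0.3 -0.3] w 0.0202
-110 t 11.34 f [-109.6354   25.0036] z 0.020060422608338454 F [0.5 0.5 0.7] w 0.0201
-80 t 11.99 f [-79.7386  24.9862] z 0.01999398417299226 F [ 0.  -0.5  0.4] w 0.0201
-50 t 12.64 f [-49.6881  24.9916] z 0.02004620996920904 F [ 0.2 -0.  -0.6] w 0.0199
-25 t 13.21 f [-24.653   24.9713] z 0.01999321569138373 F [-0.6  1.  -0.6] w 0.0198
 t 13.26 f [-24.791   24.9829] z 0.020008185309978777 F [-0.3 -0.8  0.1] w 0.02
```

View pics/w2.png

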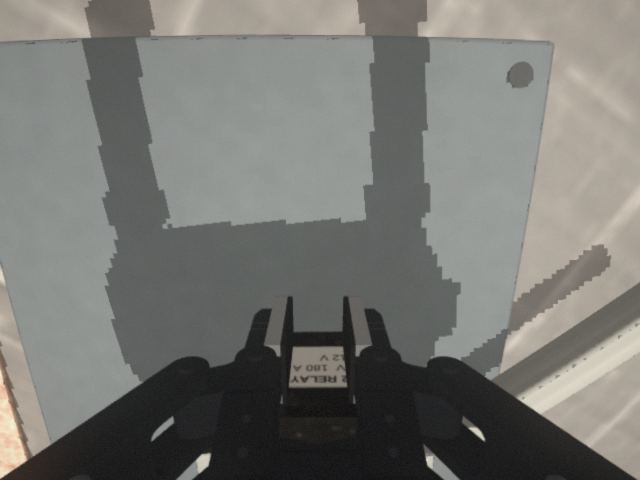

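The contactor is flat against the fingers, with its label between them at (320,365). The forces are low and it is already in the mouth, so I'll keep pushing while watching the force.

Run:
```python
from h import *
x=-24.8
def Fx():
    f=[]
    for _ in range(4): robot.wait(.02); f.append(robot.get_obs()["wrist_force"][:2]@Rf())
    return np.mean(f,0)
for x in (-12,0,5,8,9.5,11,12,13,14,15,16):
    robot.movel(at(x,25,.020),rate=.05); f=Fx(); print(x,f,(w2f(robot.get_obs()["tool_pos"])*1000))
    if f[0]<-14: break
st()
n="scene"; im,d=robot.grab_frame(n); c=cam(n); np.savez("s1.npz",im=im,d=d)
m2,d2=robot.grab_frame("side"); cv2.imwrite("pics/c1.png",np.vstack([cv2.resize(im[190:310,190:350],(800,600))[:300*2:2][:300],cv2.resize(m2[220:320,190:360],(800,300))]))
```

```text
-12 [0.1279 0.0506] [-11.795   24.9846]
0 [-0.1627 -0.3158] [ 0.2014 24.9803]
5 [-0.1396 -0.1206] [ 5.1824 24.9782]
8 [-2.6936 -0.1458] [ 7.878  24.9988]
9.5 [-5.5271 -0.0366] [ 8.8814 25.0126]
11 [-6.8352  0.3577] [10.0163 24.9914]
12 [-7.4564 -0.161 ] [10.8103 24.995 ]
13 [-8.2784 -0.2302] [11.6959 24.9901]
14 [-8.6599 -0.1936] [12.6002 24.971 ]
15 [-9.3302 -0.106 ] [13.5196 24.9634]
16 [-9.4525 -1.0087] [14.4244 24.975 ]
 t 17.04 f [14.4244 24.975 ] z 0.019940555096478123 F [-9.  -0.5  5.3] w 0.02
```

View pics/c1.png

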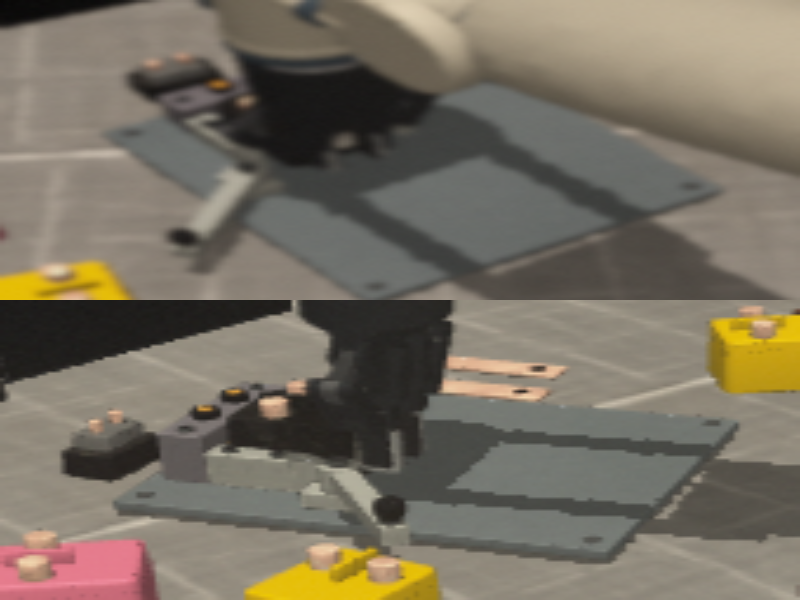

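Run:
```python
from h import *
def Fx():
    f=[]
    for _ in range(4): robot.wait(.02); f.append(robot.get_obs()["wrist_force"])
    f=np.mean(f,0); return np.r_[f[:2]@Rf(),f[2]]
for x in (16.6,17.2,17.8,18.4,19):
    robot.movel(at(x,25,.020),rate=.05); f=Fx(); print(x,f,(w2f(robot.get_obs()["tool_pos"])*1000))
    if f[0]<-13: break
for x in (12,8,5): robot.movel(at(x,25,.020),rate=.04); print(Fx())
robot.movel(at(-15,25,.020),rate=.1)
robot.movel(at(-60,40,.31),rate=.25)
c,im,d=wsnap("w3"); st()
```

```text
16.6 [-10.2437  -0.6199   5.498 ] [14.8842 24.9666]
17.2 [-12.0896  -0.2762   6.7955] [15.1196 24.9662]
17.8 [-14.1831  -0.0124   8.3337] [15.158  24.9648]
[-5.8571  0.2361  3.2904]
[-0.3346  0.1924 -0.1422]
[-0.2813  0.443  -0.2079]
 t 20.81 f [-60.191   39.9217] z 0.30802835112548804 F [-0.2 -0.3  0.1] w 0.0199
```

View pics/w3.png

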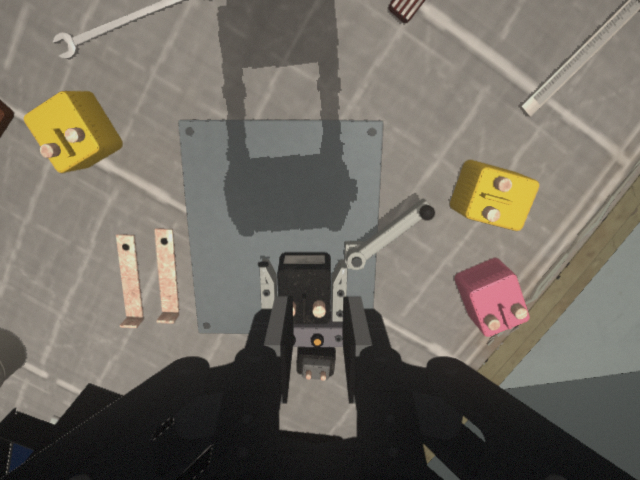

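The contactor is seated squarely between the rails at (305,290). The gate is still open, with its knob at (428,212), and the yellow block's corner is near it at (452,205). I'll check the finger clearance before going down.

```bash
cat >> h.py <<'E'
HIN=np.array([16.5,83])
def fin(th,r,off): 
    return HIN+r*np.array([-np.sin(th),-np.cos(th)])+off*np.array([-np.cos(th),np.sin(th)])
def fyaw(th): return [np.pi,0,YAW+np.pi-th]
E
python3 - <<'E'
from h import *
z=np.load("w3.npz"); c={k:z[k] for k in("K","k1","rvec","tvec")}; im=z["im"];C=cloud(c,z["d"]); F=w2f(C)*1000
hsv=cv2.cvtColor(im,cv2.COLOR_BGR2HSV); y=(hsv[...,0]>20)&(hsv[...,0]<35)&(hsv[...,1]>150); y[:,:400]=0;
Y=F[y&(C[...,2]>.01)]; print(rect(Y))
dk=(im.max(2)<80)&(C[...,2]>.057)&(C[...,2]<.07); m,ce=blob(dk,(428,212)); K=w2f(onplane(c,[ce],.065)[0])*1000; dd=K-HIN; th=np.arctan2(-dd[0],-dd[1]); print(K,np.hypot(*dd),th)
for r in(70,76):
  q=fin(th,r,25); L=(Y-q)@np.array([[-np.sin(th),-np.cos(th)],[-np.cos(th),np.sin(th)]]).T
  out=np.maximum(np.abs(L)-[15,11],0); print(r,q,np.hypot(*out.T).min())
print(robot.inverse_kinematics(at(*fin(th,74,26),.03),fyaw(th)),robot.inverse_kinematics(at(*fin(0,78,18),.03),fyaw(0)))
k=contactor(c,im,z["d"],np.array([.06,.025])); print(k)
X=w2f(onplane(c,[[280,263],[330,263]],.062))*1000; print("rear top edge",X)
E
```

```text
(array([-77.3819, 148.735 ]), 242.75816345214844, 58.48344421386719, np.float64(1.2850627108050416))
[-41.6867 150.7858] 89.33426140440147 2.4322476679634217
70 [-10.1239 152.3986] 33.177351421883365
76 [-14.0319 156.9514] 27.177351421883344
[ 0.1452  0.065   1.6171 -0.      1.4595  1.1256] [-0.126   0.0163  1.6672  0.      1.4582 -1.5778]
(array([52.0114, 26.5034]), 65.48219919204712, 56.69026076793671, np.float64(0.00041656104667775473))
rear top edge [[13.6437  1.9854]
 [13.6447 54.28  ]]
```

Run:
```python
from h import *
def F():
    f=[]
    for _ in range(3): robot.wait(.02); f.append(robot.get_obs()["wrist_force"])
    f=np.mean(f,0); return np.r_[f[:2]@Rf(),f[2]]
th=2.43; robot.gripper_to(0)
robot.move_to(at(*fin(th,76,27),.12),fyaw(th)); robot.movel(at(*fin(th,76,27),.031),rate=.12); st("down"); print(F())
robot.movel(at(*fin(th,76,20),.031),rate=.05); print(F())
for t in np.r_[2.35:.34:-.12]:
    robot.movel(at(*fin(t,76,19),.031),fyaw(t),rate=.06); f=F(); print(round(t,2),f)
    if np.hypot(*f[:2])>25: break
st()
c,im,d=wsnap("w4")
```

```text
down t 24.28 f [-12.1089 158.3218] z 0.03195276695468298 F [-0.5  0.   0.3] w -0.0002
[ 0.2309 -0.0518 -0.2565]
[ 0.1088  0.2996 -0.201 ]
2.35 [0.4759 0.1765 0.3626]
2.23 [ 0.5135 -0.0227 -0.4601]
2.11 [ 0.1237 -0.2242  0.2301]
1.99 [0.3362 0.6086 0.0294]
1.87 [ 0.1443  0.0056 -0.1571]
1.75 [0.333  0.216  0.7033]
1.63 [-0.2142 -0.2652  0.3779]
1.51 [-0.0256  0.4108  0.1462]
1.39 [-0.042   0.4943  0.0702]
1.27 [0.0461 0.7661 0.2397]
1.15 [ 0.0462  0.1446 -0.3378]
1.03 [-0.305  0.558 -0.409]
0.91 [0.3299 0.5284 0.1274]
0.79 [-0.211   0.342  -0.1511]
0.67 [-0.0122 -0.0947 -0.4093]
0.55 [-0.245  -0.0118  0.4827]
0.43 [-0.0663  0.0911  0.5659]
 t 30.73 f [-32.3876  21.9031] z 0.031027716250324213 F [ 0.6 -0.2  1. ] w -0.0001
```

View pics/w4.png

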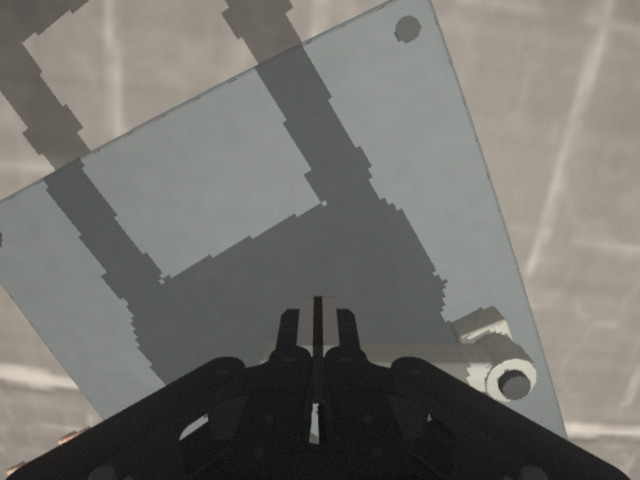

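The gate is moving ahead of the fingers: the bar is at row 355 and the hinge at (515,385). I'll finish the swing with a force watch.

Run:
```python
from h import *
def F():
    f=[]
    for _ in range(3): robot.wait(.02); f.append(robot.get_obs()["wrist_force"])
    f=np.mean(f,0); return np.r_[f[:2]@Rf(),f[2]]
th=.43
for off,t in [(19,.35),(19,.28),(19,.22),(19,.16),(19,.1),(19,.06),(19,.03),(19,0),(18,0),(17,0),(16,0),(15,0),(14,0),(13.4,0),(12.8,0),(12.2,0)]:
    robot.movel(at(*fin(t,80,off),.031),fyaw(t),rate=.05); f=F(); print(off,round(t,2),f,w2f(robot.get_obs()["tool_pos"])*1000)
    if np.hypot(*f[:2])>18: break
st()
```

```text
19 0.35 [-1.5678  1.6405 -1.5819] [-29.0656  14.5824]
19 0.28 [-1.1829  0.5353 -0.8768] [-23.9258  11.352 ]
19 0.22 [-0.8142 -0.3608 -0.6034] [-19.504    9.0159]
19 0.16 [-1.4182 -0.374  -0.5707] [-14.9575   6.9612]
19 0.1 [-1.7907 -0.6472 -0.3681] [-10.4034   5.2146]
19 0.06 [-4.2318 -0.6436  1.3112] [-7.6408  4.2053]
19 0.03 [-5.0235 -1.3666  1.0084] [-5.1931  3.4601]
19 0 [-5.8043 -1.8456  1.5157] [-2.9051  2.8451]
18 0 [-7.5169 -1.5364  2.7239] [-2.3613  2.7928]
17 0 [-8.4305 -1.9971  3.6015] [-1.6408  2.724 ]
16 0 [-9.8349 -2.8924  4.3306] [-0.9581  2.6356]
15 0 [-14.943   -1.6903   7.5779] [-0.8916  2.6437]
14 0 [-18.7415  -2.9785   9.8233] [-0.8416  2.6236]
 t 34.76 f [-0.8416  2.6236] z 0.030915729297337987 F [-18.3  -2.7  10.4] w 0.0
```

Run:
```python
from h import *
robot.movel(at(*fin(0,80,24),.031),rate=.05); robot.movel(at(-50,3,.05),rate=.15); robot.movel(at(-55,35,.30),rate=.25)
robot.gripper_to(.085)
c,im,d=wsnap("w5"); st(); C=cloud(c,d); Fm=w2f(C)*1000
dk=(im.max(2)<80)&(C[...,2]>.057)&(C[...,2]<.07)&(np.hypot(Fm[...,0]-16,Fm[...,1]+7)<14)
ys,xs=np.nonzero(dk); ce=[xs.mean(),ys.mean()]; K=w2f(onplane(c,[ce],.065)[0])*1000; dd=K-HIN
print("knob",ce,K,np.hypot(*dd),"theta",np.arctan2(-dd[0],-dd[1]))
b=(C[...,2]>.043)&(C[...,2]<.049)&(Fm[...,1]>10)&(Fm[...,1]<68)&(Fm[...,0]>0)&(Fm[...,0]<30)
print("bar",b.sum(),cv2.fitLine(Fm[b].astype(np.float32),2,0,.01,.01).ravel())
print(contactor(c,im,d,np.array([.063,.025])))
```

```text
t 37.56 f [-55.0029  35.0074] z 0.30004069448679604 F [-0.1 -0.5  0.3] w 0.0852
knob [np.float64(276.132183908046), np.float64(262.67241379310343)] [14.741  -5.7181] 88.73554454584222 theta 0.019824200233966784
bar 778 [ 0.0162 -0.9999 17.6031 38.1412]
(array([56.6242, 26.7417]), 66.59793108701706, 55.84408342838287, np.float64(-0.028706612864127123))
```

View pics/w5.png

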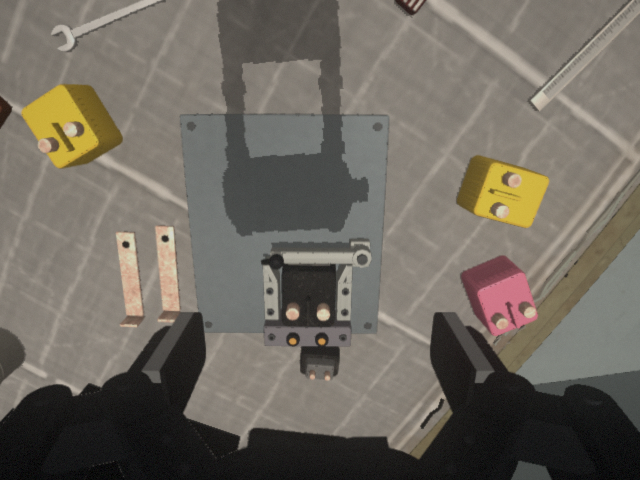

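The gate looks shut across the mouth, with the bar at row 257 and the knob at (276,261). The estimates differ by about 0.02 rad, so I'll verify by touch, re-press, and retreat slowly.

Run:
```python
from h import *
def F():
    f=[]
    for _ in range(5): robot.wait(.02); f.append(robot.get_obs()["wrist_force"])
    f=np.mean(f,0); return np.r_[f[:2]@Rf(),f[2]]
robot.gripper_to(0)
robot.move_to(at(*fin(0,80,40),.10),fyaw(0)); robot.movel(at(*fin(0,80,24),.031),rate=.15); f0=F()
def press(o0,lim):
    for off in np.arange(o0,11,-.7):
        robot.movel(at(*fin(0,80,off),.031),rate=.05); f=F()-f0; print(round(off,1),f,w2f(robot.get_obs()["tool_pos"])*1000)
        if np.hypot(*f[:2])>lim: break
press(20.5,20)
for off in(15,16,17,18,19): robot.movel(at(*fin(0,80,off),.031),rate=.01); print("back",off,F()-f0,w2f(robot.get_obs()["tool_pos"])*1000)
st()
```

```text
20.5 [-0.3193  0.2195 -0.0513] [-3.7685  2.9899]
19.8 [-0.0965  0.0227 -0.0882] [-3.3993  2.9888]
19.1 [-0.2042 -0.1404 -0.3959] [-2.6125  3.0154]
18.4 [ 0.1203  0.2224 -0.2102] [-1.8833  3.0217]
17.7 [-0.5308 -0.1021 -0.3283] [-1.1883  2.9796]
17.0 [-4.2448  0.0274  1.9054] [-0.9913  2.9824]
16.3 [-8.1195  0.0047  4.044 ] [-0.9683  3.0033]
15.6 [-10.7841  -0.0449   5.9608] [-0.92    3.0009]
14.9 [-14.0907  -0.394    7.8751] [-0.9117  2.9959]
14.2 [-17.1772  -0.5892   9.8342] [-0.8724  2.9982]
13.5 [-20.0779  -0.2927  11.845 ] [-0.8538  2.9775]
back 15 [-13.4274  -0.2867   7.233 ] [-0.9102  2.9816]
back 16 [-9.0564 -0.3947  5.155 ] [-0.9528  2.9994]
back 17 [-5.721   0.078   2.5785] [-0.9699  2.9904]
back 18 [-0.1603  0.4181 -0.0787] [-1.0748  3.0089]
back 19 [-0.3409  0.2599  0.1544] [-2.3857  2.9966]
 t 45.25 f [-2.3857  2.9966] z 0.03107868479755432 F [-0.1 -0.2  0.4] w -0.0002
```

The gate was still on its hard stop: contact began at the same -1.0 mm position where the first push ended, so it had not sprung back. I'll retreat and hand in.

Run:
```python
from h import *
robot.movel(at(-50,3,.06),rate=.15); robot.movel(at(-55,20,.25),rate=.25); robot.wait(.3); st(); print(robot.job_done())
```

```text
t 46.99 f [-55.279   19.9274] z 0.2488815132857198 F [-0.1 -0.1  0.5] w 0.0003
the job is handed in; nothing more can be done
None
```

The contactor is in the nest, held against the probes by the gate, which is fully shut on its stop. I handed the job in at about 47 s with the arm clear; no verdict came back.

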